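Put the pitch bowl to rest in its case

ROBOT

A 6-joint arm with a two-finger parallel gripper is mounted at the origin on the work surface. World frame = base frame: x ahead of the robot, y to its left, z up, the work surface at z = 0. Lengths are in m, angles in degrees, forces in N, time in s.
With the tool pointing down it reaches from about 0.4 to 0.825 m from the base axis. Payload 7 kg.
Tool frame: the origin (TCP) lies midway between the tips of the shut fingers; the grasp point (between the pads) lies 19 mm behind it; z points along the fingers, y is the line along which they close (so a half turn about z gives the same grasp; the last joint's range is limited). The gripper opens to 88 mm and grips with 3 to 60 N. Pads are 19 mm wide; open, the fingers measure 130 mm over their backs; the gripper's body (78 mm by 193 mm) begins 47 mm behind the grasp point.
Start: joints at [-56.774, 20.546, 0.682, 0, -70.136, -16.507], TCP at [0.194, -0.646, 0.227] pointing down, gripper open.
Joint ranges: [-176.03, 176.03], [-82.01, 121.73], [-58.28, 71.71], [-173.87, 95.51], [-174.79, -0.11], [-173.66, 173.66]. Speed limits (degrees/s): [136.94, 136.94, 172.46, 180, 180, 180].

INTERFACE

Orientations are given as [roll, pitch, yaw] about the fixed x, y, z axes, in that order (R = Rz(yaw) Ry(pitch) Rx(roll)).
In Python, from plant import ctrl gives the robot as it stands. The module is installed in compiled form; this text tells all that it offers.
- The arm moves only by the tool send_rows, never from a script. Its argument "plan" is a list that holds one entry, the list of rows, each a list of 6 numbers: the shift along the tool's x, y, z in cm, then the turn, a rotation vector about the tool's x, y, z in degrees. A call has 1 to 8 rows; each row is the pose to reach, as a shift and turn from the pose commanded when the call began, along the tool's axes at that moment; what a row does not reach only later rows make up. A row lasts 1/12 s, in which the tool goes at most 41.7 mm and 7.16 degrees, less where a joint would pass 70% of its speed; a pose out of reach is approached as far as the arm can. A call with a gripper value outside its range is refused whole. "fingers" is the opening, from 0 (shut) to 1 (fully open), set as the call begins (left out, the last holds). The fingers move at their own pace and stop on an object; the grip force is fixed at half the most. Time passes only in rows, so rows that repeat a pose let the fingers close. It gives the time, the measured TCP pose, the force, the opening and the grip force at its end, in the units of the state.
- ctrl.get_obs(): the state, without advancing time (a new reading comes with each control period).
- ctrl.snapshot(name): name is "side" or "top"; returns a dict with "img" (420x560x3 uint8, red, green, blue), "K" (3x3 intrinsics, pixels), "pose" (4x4, takes a point from camera to world coordinates). Camera axes: x right, y down, z forward; pixel columns grow to the right and rows downward; lengths in m; the calibration is good to about 2 mm. A picture is of the moment at which its call begins. There is no depth.
- ctrl.close_job(): hands the job in; it is judged then, once.
The state is a dict: "clock": time; "joint_pos": joint angles; "qvel": joint speeds; "tau": joint torques, N m; "tool_pos": TCP position; "orientation": TCP orientation; "force": force on the tool from outside, world axes, zero at the start; "moment": the same for the moment, N m; "opening": finger opening in m; "gripper_force": force on a finger pad.
Only numpy, scipy, OpenCV 4.12 (cv2) and the standard library are available. Lean on these libraries where they do the work, as an engineer would, in place of code of your own. Each camera call takes 0.05 s, during which the arm holds its last target. There are 200 camera calls.

TASK

Set the copper dish to rest on its pitch bowl inside the wooden case: slide the case's cover fully back, lay the rubber ring flat on the round felt inlay inside, nest the bowl level in the ring, put the copper dish on the middle of the bowl with its hollow up, and stand the steel weight in the dish. Then slide the cover fully shut over the stack, and leave the punch tin and the jar standing where they are.

Things in the scene. Friction and masses are not known exactly. Their poses are not given: they have to be found in the camera images.
- case: Pine case fixed to the bench, 160 (x) x 300 (y) mm, walls 74 mm high, guide rails on the long rims to 80 mm. Origin: centre of its underside; y along its long axis. The +y half is an open well, inside 140 (x) x 130 (y) mm, floor 6 mm thick; the -y half is closed by a fixed deck, over which the cover slides. Turned at most 0.2 rad.
- inlay (a point): Centre of the round grey felt inlay (72 mm across, flush; hidden by the cover until it is slid back) in the middle of the well's floor, at floor height, 75 mm towards +y from the case's origin; axes as the case.
- cover (a joint): How far the cover is slid back, m, along the case's -y: 0 = shut over the well, 0.142 = fully back (stop) over the deck. It may start up to 35 mm open. About 1.5 N of friction; stays where left. Its underside is 74 mm above the bench.
- cover_grip (a point): Top centre of the cover's grip, a dark wooden bar 70 mm (along the case's x) x 16 mm (along its y) standing 24 mm above the cover's flat top; this point is 104 mm above the bench. The cover is a wooden slab 146 x 146 x 6 mm, with the bar in its middle. Site axes as the case.
- ring: Black rubber support ring, lying flat: outer diameter 66, hole 48, height 16 mm. Origin: centre of its underside, z up.
- bowl: Small dark iron pitch bowl, filled level (flat black top, nothing fits into it): 64 mm diameter and 30 mm high, sides upright above 18 mm and rounding in below to a flat foot 28 mm across. Origin: centre of its foot, z up. Nested in the ring, its foot hangs about 8 mm above the surface the ring lies on and its top is 38 mm above it. About 0.35 kg.
- dish: Round copper dish, hollow up: outer diameter 54 (base 44), height 12 mm, wall and floor 3 mm. Origin: centre of its underside, z up. It goes on the bowl's flat top.
- weight: Plain bright steel cylinder, 32 mm diameter, 22 mm high, standing upright. Origin: centre of its underside, z up. It stands on the dish's floor, its top then 13 mm above the dish's rim.
- punch_tin: Brass-coloured tin full of punches, 58 mm diameter, 98 mm high over the punches. Not part of the job: leave it. Origin: centre of its underside.
- jar: Closed amber glass jar, 54 mm diameter, 85 mm high. Not part of the job: leave it. Origin: centre of its underside.
There are look-alikes about, which are no part of the job. Several things look just like the weight: the one meant starts nearest to the robot's base. Of the things shaped like the ring, the black one is meant.

How it is judged:
By the outcome, as a careful person would: the job done as asked, in the order asked, and still so for the second after the job is handed in, with the robot touching nothing.
It also fails if it takes over 138 s, if anything falls off the work surface, if the arm or the gripper's body presses on something with over 40 N, if the wrist force passes 120 N, or if a joint passes its speed limit or range.

## Working session

There is one attempt and no reset: what is moved stays moved. The work goes in short steps, Python scripts to look and compute and a tool call to move; the robot and the scene stay as the last step left them, time stands still between calls to the robot, and variables do not carry over. Pictures are saved under pics/ and viewed, at most 14 in all, crops included, and the job is handed in when it is done.

Besides the shell and the picture viewer there is one more tool, called after ">>>" as a command line: name --argument value ..., lists and objects as JSON in quotes. send_rows: Moves the arm, as the interface text tells. Its arguments: {"type":"object","properties":{"plan":{"type":"array","items":{"type":"array","items":{"type":"array","items":{"type":"number"}}}},"fingers":{"type":"number"}},"required":["plan"]}

```bash
mkdir -p pics; ls; python3 - <<'E'
from plant import ctrl
import cv2
o=ctrl.get_obs(); print(o)
for n in("side","top"):
    s=ctrl.snapshot(n); cv2.imwrite(f"pics/{n}0.png",s["img"][...,::-1]); print(n,s["K"],s["pose"])
E
```

```text
pics
{'clock': 0.0, 'joint_pos': array([-5.67756385e+01,  2.05901174e+01,  6.34855474e-01, -1.97315582e-02,
       -7.01348202e+01, -1.65052918e+01]), 'qvel': array([-0.00910843,  0.00522004,  0.13186398,  0.00831291, -0.06150775,
        0.02337667]), 'tau': array([-3.32726904e-04, -5.82720315e+01,  2.93063164e+01,  6.99743226e+00,
        6.98520264e-03, -1.29624932e-04]), 'tool_pos': array([ 0.19400535, -0.64602459,  0.22564699]), 'orientation': array([ 1.79908360e+02, -7.81035912e-03, -1.63287644e+02]), 'force': array([-0.09592942, -0.38227393, -0.1592402 ]), 'moment': array([-0.02165356,  0.06037455, -0.02942983]), 'gripper_force': 0.0, 'opening': 0.08792975052612255}
side [[403.80035291   0.         283.79026682]
 [  0.         403.80035291 212.37155133]
 [  0.           0.           1.        ]] [[ 0.99795308 -0.04335945  0.04700637  0.44408855]
 [-0.06292159 -0.53443457  0.8428645  -1.00386222]
 [-0.01142431 -0.84409694 -0.53606887  0.71875864]
 [ 0.          0.          0.          1.        ]]
top [[512.94667796   0.         282.41927998]
 [  0.         512.94667796 218.54480592]
 [  0.           0.           1.        ]] [[-0.01738317 -0.99709158  0.07420381  0.40524766]
 [-0.9998186   0.01675689 -0.00905421 -0.05370723]
 [ 0.00778445 -0.07434774 -0.99720199  1.7078417 ]
 [ 0.          0.          0.          1.        ]]
```

View pics/side0.png

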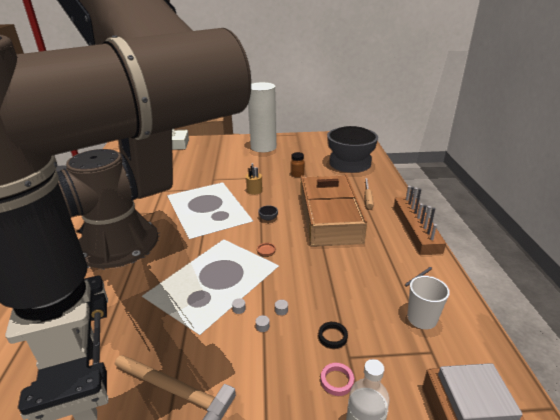

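View pics/top0.png

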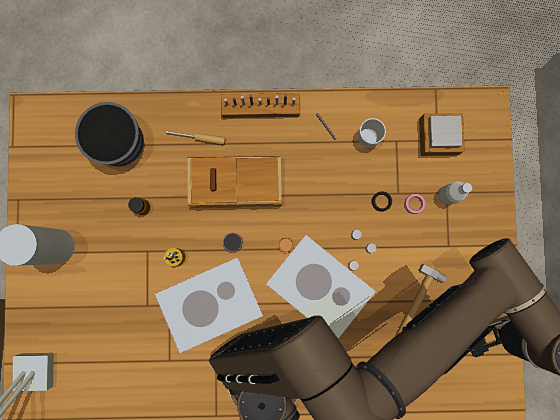

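The top view shows the case at (235,181) with its grip at (213,180), a black ring at (381,201) and a pink one at (415,203). The bowl is at (232,242), the dish at (286,244), the jar at (139,206) and the tin at (174,257). There are three weight look-alikes at (357,234), (371,248) and (353,265). The side view matches: weights (238,306), (262,323) and (281,307), black ring (333,335), dish (266,250), bowl (268,214).

```bash
python3 - <<'E'
import cv2
t=cv2.imread("pics/top0.png");s=cv2.imread("pics/side0.png")
cv2.imwrite("pics/tc.png",cv2.resize(t[150:280,180:440],None,fx=3,fy=3,interpolation=cv2.INTER_CUBIC))
cv2.imwrite("pics/sc.png",cv2.resize(s[165:355,225:375],None,fx=3,fy=3,interpolation=cv2.INTER_CUBIC))
E
```

```text
(no output)
```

View pics/tc.png

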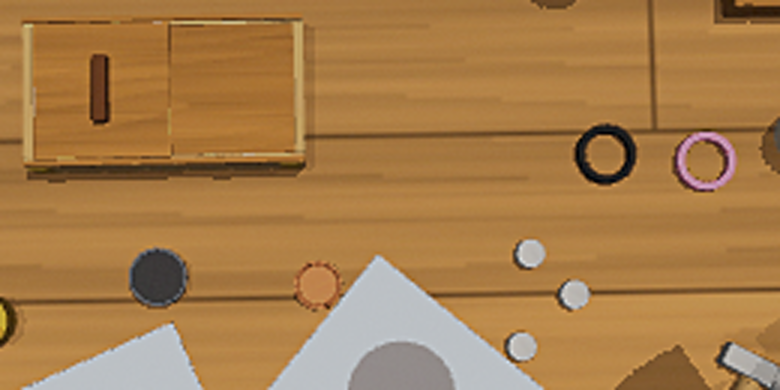

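View pics/sc.png

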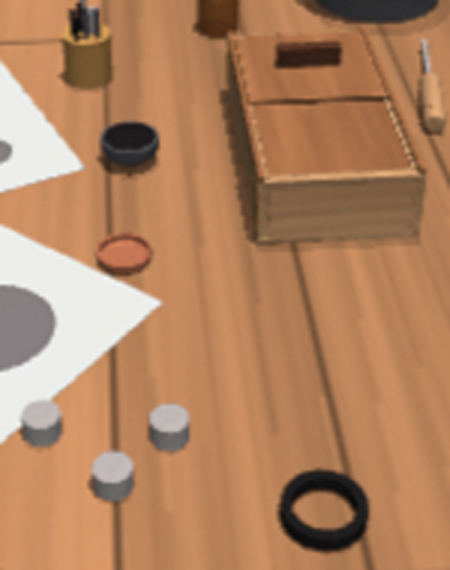

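```bash
cat > h.py <<'E'
import numpy as np, cv2
from scipy.optimize import least_squares
from plant import ctrl
def proj(s,P):
    M=np.linalg.inv(s["pose"]); p=np.atleast_2d(P)@M[:3,:3].T+M[:3,3]; p=p@s["K"].T
    return p[:,:2]/p[:,2:]
def tri(ss,px):
    f=lambda P:np.ravel([proj(s,P)[0]-p for s,p in zip(ss,px)])
    r=least_squares(f,[.5,0,.05]); return r.x,r.fun
def cyl(p,prof,n=40):
    a=np.linspace(0,2*np.pi,n,endpoint=False)
    return np.vstack([np.c_[p[0]+r*np.cos(a),p[1]+r*np.sin(a),0*a+p[2]+z] for r,z in prof])
def hullc(pts):
    h=cv2.convexHull(np.float32(pts)); m=cv2.moments(h); return np.array([m["m10"]/m["m00"],m["m01"]/m["m00"]]),m["m00"]
def blob(mask,near,R=25):
    k=np.zeros_like(mask); cv2.circle(k,tuple(int(v) for v in near),R,1,-1)
    n,l,st,c=cv2.connectedComponentsWithStats((mask&k).astype(np.uint8))
    i=min((i for i in range(1,n) if st[i,4]>25),key=lambda i:np.hypot(*(c[i]-near)))
    ys,xs=np.nonzero(l==i); P=np.vstack([np.c_[xs+dx,ys+dy] for dx in(-.5,.5) for dy in(-.5,.5)])
    return hullc(P)
def fit(ss,masks,near,prof,zfix=None):
    B=[blob(m,n) for m,n in zip(masks,near)]
    g=lambda p:np.r_[p,zfix] if zfix is not None else p
    f=lambda p:np.ravel([hullc(proj(s,cyl(g(p),prof)))[0]-b[0] for s,b in zip(ss,B)])
    r=least_squares(f,[.5,0.]+([] if zfix is not None else [0.]),diff_step=1e-4)
    ar=[b[1]/hullc(proj(s,cyl(g(r.x),prof)))[1] for s,b in zip(ss,B)]
    return g(r.x),r.fun,ar
PROF=dict(ring=[(.033,0),(.033,.016)],bowl=[(.014,0),(.032,.018),(.032,.030)],dish=[(.022,0),(.027,.012)],weight=[(.016,0),(.016,.022)])
def snaps(): return [ctrl.snapshot(n) for n in("top","side")]
def hsv(s): return cv2.cvtColor(s["img"],cv2.COLOR_RGB2HSV).astype(int)
E
python3 - <<'E'
from h import *
np.set_printoptions(precision=4,suppress=True)
ss=snaps(); H=[hsv(s) for s in ss]
dark=[(h[...,2]<70) for h in H]; grey=[(h[...,1]<80) for h in H]
gd=[g|d for g,d in zip(grey,dark)]
for n,pr,m,near in [("ring","ring",dark,[(381,201),(333,335)]),("bowl","bowl",gd,[(232,242),(268,214)]),
  ("wA","weight",grey,[(353,265),(238,306)]),("wB","weight",grey,[(357,234),(281,307)]),("wC","weight",grey,[(371,248),(262,323)])]:
    for z in (None,0.): 
        r=fit(ss,m,near,PROF[pr],z); print(n,*r,np.hypot(*r[0][:2]))
c=lambda ox,oy,x,y:((x+.5)/3-.5+ox,(y+.5)/3-.5+oy)
T=lambda x,y:c(180,150,x,y); S=lambda x,y:c(225,165,x,y)
print("dish rim",tri(ss,[T(318,285),S(124,250)]))
# grip: ends of top; case corners (rail tops)
print("grip",tri(ss,[T(99,88),S(308,48)]))
for n,t,s in [("-y,-x",(303,163),(262,183)),("-y,+x",(302,21),(417,172)),("+y,-x",(26,163),(231,36)),("+y,+x",(25,21),(374,36))]: print(n,tri(ss,[T(*t),S(*s)]))
print("cover edge",tri(ss,[T(169,88),S(320,100)]))
print(H[0][244,280:294],H[1][250,255:278])
E
```

```text
Traceback (most recent call last):
  File "h.py", line 22, in fit
    B=[blob(m,n) for m,n in zip(masks,near)]
       ~~~~^^^^^
  File "h.py", line 16, in blob
    k=np.zeros_like(mask); cv2.circle(k,tuple(int(v) for v in near),R,1,-1)
                           ~~~~~~~~~~^^^^^^^^^^^^^^^^^^^^^^^^^^^^^^^^^^^^^^
cv2.error: OpenCV(4.12.0) :-1: error: (-5:Bad argument) in function 'circle'
> Overload resolution failed:
>  - img data type = bool is not supported
>  - Expected Ptr<cv::UMat> for argument 'img'
```

```bash
sed -i 's/k=np.zeros_like(mask);/mask=mask.astype(np.uint8); k=np.zeros_like(mask);/' h.py
python3 - <<'E'
from h import *
np.set_printoptions(precision=4,suppress=True)
ss=snaps(); H=[hsv(s) for s in ss]
dark=[(h[...,2]<70) for h in H]; grey=[(h[...,1]<80) for h in H]
gd=[g|d for g,d in zip(grey,dark)]
for n,pr,m,near in [("ring","ring",dark,[(381,201),(333,335)]),("bowl","bowl",gd,[(232,242),(268,214)]),
  ("wA","weight",grey,[(353,265),(238,306)]),("wB","weight",grey,[(357,234),(281,307)]),("wC","weight",grey,[(371,248),(262,323)])]:
    for z in (None,0.): 
        r=fit(ss,m,near,PROF[pr],z); print(n,*r,np.hypot(*r[0][:2]))
c=lambda ox,oy,x,y:((x+.5)/3-.5+ox,(y+.5)/3-.5+oy)
T=lambda x,y:c(180,150,x,y); S=lambda x,y:c(225,165,x,y)
print("dish rim",tri(ss,[T(318,285),S(124,250)]))
# grip: ends of top; case corners (rail tops)
print("grip",tri(ss,[T(99,88),S(308,48)]))
for n,t,s in [("-y,-x",(303,163),(262,183)),("-y,+x",(302,21),(417,172)),("+y,-x",(26,163),(231,36)),("+y,+x",(25,21),(374,36))]: print(n,tri(ss,[T(*t),S(*s)]))
print("cover edge",tri(ss,[T(169,88),S(320,100)]))
print(H[0][244,278:294].tolist(),H[1][250,255:278].tolist())
E
```

```text
ring [ 0.5833 -0.4001  0.0001] [-0.0592  0.6271  0.4381 -0.0225] [1.0087689995523683, 0.9482542297234888] 0.7073429047574994
ring [ 0.5833 -0.4001  0.    ] [-0.0753  0.6371  0.4219 -0.0168] [1.0088514226199554, 0.9483934494809689] 0.7072979775990419
bowl [ 0.4545  0.0968 -0.0032] [ 0.0128  0.5261  0.5153 -0.0373] [1.0531990426595095, 1.0841811140053046] 0.4646718321286015
bowl [0.4544 0.0955 0.    ] [ 0.3394  0.5105  0.4776 -0.6364] [1.049418894250228, 1.0803833602182762] 0.4643330794794679
wA [ 0.3634 -0.2982  0.0218] [ 0.3245  3.3475  2.4422 -0.1342] [0.9446046315194122, 5.878062597511784] 0.47004283925682877
wA [ 0.3622 -0.2889  0.    ] [-3.4488  3.6144  2.7912  3.7165] [0.974444283170043, 6.103424926864086] 0.463267264066264
wB [ 0.4737 -0.3123  0.0018] [ 0.0085  0.456   0.3281 -0.0253] [1.0463048380152025, 0.9463760044119622] 0.5674256736435901
wB [ 0.4738 -0.3116  0.    ] [-0.3032  0.4655  0.3451  0.2784] [1.0489758933175197, 0.9493377338446839] 0.5670557729867058
wC [ 0.4283 -0.3598  0.0023] [ 0.0246  0.5943  0.4154 -0.0259] [1.045414168714848, 0.9738236346332146] 0.5594180052
[... 649 characters left out ...]
)
cover edge (array([0.6553, 0.0782, 0.0763]), array([-0.0279,  0.3021,  0.2936, -0.0312]))
[[15, 151, 198], [12, 179, 154], [15, 152, 196], [14, 155, 192], [14, 156, 191], [14, 154, 191], [14, 156, 191], [14, 148, 191], [14, 152, 191], [15, 154, 192], [15, 155, 191], [14, 155, 191], [14, 156, 193], [14, 152, 194], [11, 175, 156], [12, 160, 164]] [[13, 133, 197], [13, 134, 175], [10, 142, 169], [9, 145, 185], [9, 146, 199], [9, 145, 202], [9, 146, 201], [9, 146, 198], [9, 144, 196], [9, 145, 197], [9, 145, 199], [8, 145, 199], [9, 146, 198], [9, 147, 198], [9, 147, 199], [9, 147, 200], [9, 145, 200], [9, 146, 198], [9, 146, 188], [9, 145, 163], [11, 138, 161], [13, 133, 186], [13, 133, 196]]
```

Choices, listed with pixels in the top view:
- **Weight:** candidates are (353,265), (357,234) and (371,248). Their ranges from the base are 0.46, 0.57 and 0.56 m, so I take (353,265).
- **Ring:** black at (381,201), not pink at (415,203).

The crops confirm both. The heights agree with the text: ring 0, grip about 0.10, rails about 0.075, dish rim 0.012. Now I'll reach for the cover's grip.

```bash
cat > go.py <<'E'
import sys, numpy as np
from plant import ctrl
from scipy.spatial.transform import Rotation as R
# usage: go.py x y z yaw -> shift (cm) and turn (deg) in tool axes from the measured pose
o=ctrl.get_obs(); v=list(map(float,sys.argv[1:]))
R0=R.from_euler("xyz",o["orientation"],degrees=True)
np.set_printoptions(precision=2,suppress=True)
print("t",round(o["clock"],2),"tcp",o["tool_pos"].round(4),o["orientation"].round(2),"F",o["force"].round(1),"open",round(o["opening"],4),"grip",round(o["gripper_force"],1))
if v:
    R1=R.from_euler("xyz",[180,0,v[3]],degrees=True)
    print("shift",R0.inv().apply(np.array(v[:3])-o["tool_pos"])*100,"turn",(R0.inv()*R1).as_rotvec(degrees=True))
E
python3 go.py .653 .150 .2 -181
```

```text
t 0.3 tcp [ 0.19 -0.65  0.23] [ 179.97   -0.01 -163.28] F [0.1 0.7 0.7] open 0.0875 grip 0.0
shift [-66.86  63.06   2.65] turn [ 0.03 -0.01 17.72]
```

>>> send_rows --plan '[[[-2.0,1.9,0,0,0,0],[-5,4.7,0,0,0,0],[-8,7.5,0,0,0,0],[-11,10.4,0,0,0,0],[-14,13.2,0,0,0,0],[-17,16,0,0,0,0],[-20,18.9,0,0,0,0],[-23,21.7,0,0,0,0]]]' --fingers 0.6

```text
clock: 0.97
tool_pos: [0.3525, -0.3706, 0.2268]
orientation: [-180.0, 0.0, -163.3]
force: [0.6, -0.5, 0.2]
opening: 0.0529
gripper_force: 0.0
```

>>> send_rows --plan '[[[-3,2.8,0,0,0,0],[-6,5.6,0,0,0,0],[-9,8.4,0,0,0,0],[-12,11.2,0,0,0,0],[-15,14,0,0,0,0],[-18,16.9,0,0,0,0],[-21,19.7,0,0,0,0],[-24,22.5,0,0,0,0]]]'

```text
clock: 1.63
tool_pos: [0.5177, -0.0858, 0.227]
orientation: [-180.0, 0.1, -163.3]
force: [1.6, -0.9, -0.4]
opening: 0.0528
gripper_force: 0.0
```

>>> send_rows --plan '[[[-3,2.8,0,0,0,3],[-6,5.6,0,0,0,6],[-9,8.4,0,0,0,9],[-12,11.2,1,0,0,12],[-15,14,1.6,0,0,15],[-17.9,16.9,2.2,0,0,17.7],[-19.8,18.8,2.6,0,0,17.7],[-19.8,18.8,2.6,0,0,17.7]]]'

```text
clock: 2.3
tool_pos: [0.6541, 0.1535, 0.198]
orientation: [-180.0, -0.1, 179.2]
force: [0.2, -1.2, -1.4]
opening: 0.0525
gripper_force: 0.0
```

```bash
python3 go.py .653 .150 .085 -181; python3 - <<'E'
from h import *
np.set_printoptions(precision=4,suppress=True)
ss=snaps(); H=[hsv(s) for s in ss]
grey=[(H[0][...,1]<80),(H[1][...,1]<80)]
cv2.imwrite("pics/s1.png",cv2.resize(ss[1]["img"][130:330,200:400,::-1],None,fx=3,fy=3,interpolation=cv2.INTER_CUBIC))
cv2.imwrite("pics/t1.png",cv2.resize(ss[0]["img"][130:290,160:380,::-1],None,fx=3.6,fy=3.6,interpolation=cv2.INTER_CUBIC))
print(H[1][306,225:252].tolist())
E
```

```text
t 2.3 tcp [0.65 0.15 0.2 ] [-179.96   -0.1   179.19] F [ 0.2 -1.2 -1.4] open 0.0525 grip 0.0
shift [ 0.08 -0.34 11.3 ] turn [-0.04 -0.1   0.19]
[[50, 3, 227], [60, 1, 226], [90, 1, 226], [90, 1, 227], [75, 2, 228], [45, 2, 228], [26, 9, 221], [21, 12, 145], [5, 13, 121], [0, 13, 158], [3, 13, 172], [7, 13, 178], [6, 14, 182], [3, 14, 181], [3, 13, 179], [6, 15, 175], [3, 14, 165], [4, 14, 149], [0, 9, 111], [5, 17, 88], [12, 95, 124], [12, 130, 181], [13, 133, 197], [13, 133, 198], [13, 134, 200], [13, 133, 199], [13, 134, 198]]
```

View pics/s1.png

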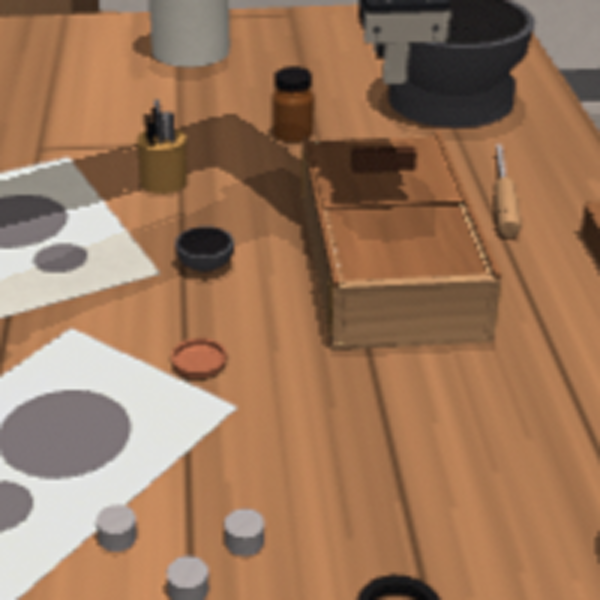

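The side view shows the open fingers over the grip bar (crop (395,60), bar at (383,157)) and the cover still in place. I'll go down and grip it.

>>> send_rows --plan '[[[0.1,-0.3,2,0,0,0],[0.1,-0.3,4.5,0,0,0],[0.1,-0.3,7,0,0,0],[0.1,-0.3,9,0,0,0],[0.1,-0.3,10.3,0,0,0],[0.1,-0.3,11.0,0,0,0],[0.1,-0.3,11.3,0,0,0],[0.1,-0.3,11.3,0,0,0]]]'

```text
clock: 3.07
tool_pos: [0.6516, 0.1455, 0.0878]
orientation: [-180.0, 0.0, 179.0]
force: [0.1, -0.1, -0.2]
opening: 0.0527
gripper_force: 0.0
```

>>> send_rows --plan '[[[0,0,0,0,0,0],[0,0,0,0,0,0],[0,0,0,0,0,0],[0,0,0,0,0,0]]]' --fingers 0

```text
clock: 3.4
tool_pos: [0.652, 0.1463, 0.0884]
orientation: [180.0, 0.1, 179.0]
force: [0.1, -0.4, -0.4]
opening: 0.0315
gripper_force: 0.0
```

>>> send_rows --plan '[[[0,0,0,0,0,0],[0,0,0,0,0,0],[0,0,0,0,0,0],[0,0,0,0,0,0],[0,0,0,0,0,0],[0,0,0,0,0,0],[0,0,0,0,0,0],[0,0,0,0,0,0]]]'

```text
clock: 4.07
tool_pos: [0.6519, 0.1462, 0.088]
orientation: [180.0, 0.0, 179.0]
force: [-1.0, 1.1, 6.2]
opening: 0.0161
gripper_force: 30.0
```

>>> send_rows --plan '[[[0,-0.8,0,0,0,0],[0,-2.2,0,0,0,0],[0,-3.8,0,0,0,0],[0,-5.4,0,0,0,0],[0,-7,0,0,0,0],[0,-8.6,0,0,0,0],[0,-10,0,0,0,0],[0,-11,0,0,0,0]]]'

```text
clock: 4.73
tool_pos: [0.652, 0.0343, 0.088]
orientation: [179.9, 0.3, 179.0]
force: [9.2, 2.3, -1.9]
opening: 0.0163
gripper_force: 30.0
```

>>> send_rows --plan '[[[0,-0.3,0,0,0,0],[0,-0.6,0,0,0,0],[0,-0.9,0,0,0,0],[0,-1.2,0,0,0,0],[0,-1.5,0,0,0,0],[0,-1.7,0,0,0,0],[0,-1.8,0,0,0,0],[0,-1.8,0,0,0,0]]]'

```text
clock: 5.4
tool_pos: [0.6521, 0.0202, 0.088]
orientation: [179.7, 0.3, 179.0]
force: [6.2, 14.9, -0.3]
opening: 0.016
gripper_force: 30.0
```

>>> send_rows --plan '[[[0,-0.2,0,0,0,0],[0,-0.3,0,0,0,0],[0,-0.3,0,0,0,0]]]'

```text
clock: 5.65
tool_pos: [0.6522, 0.02, 0.0881]
orientation: [179.6, 0.4, 179.0]
force: [3.4, 27.3, 1.4]
opening: 0.0157
gripper_force: 30.0
```

>>> send_rows --plan '[[[0,0.2,0,0,0,0],[0,0.2,0,0,0,0],[0,0.2,0,0,0,0],[0,0.2,0,0,0,0]]]' --fingers 0.6

```text
clock: 5.98
tool_pos: [0.6483, 0.0157, 0.0868]
orientation: [-180.0, -0.1, 178.9]
force: [-0.5, -0.4, -0.4]
opening: 0.0369
gripper_force: 0.0
```

>>> send_rows --plan '[[[0,0,-1,0,0,0],[0,0,-4,0,0,0],[0,0,-7,0,0,0],[0,0,-10,0,0,0],[0,0,-12,0,0,0],[0,0,-12,0,0,0]]]' --fingers 1

```text
clock: 6.48
tool_pos: [0.6516, 0.0164, 0.2139]
orientation: [179.9, 0.5, 179.0]
force: [-0.7, 0.4, 0.4]
opening: 0.0772
gripper_force: 0.0
```

```bash
python3 go.py .583 -.400 .15 -90; python3 - <<'E'
from h import *
ss=snaps()
cv2.imwrite("pics/s2.png",cv2.resize(ss[1]["img"][150:260,230:390,::-1],None,fx=4,fy=4,interpolation=cv2.INTER_CUBIC))
cv2.imwrite("pics/t2.png",cv2.resize(ss[0]["img"][140:260,170:330,::-1],None,fx=4,fy=4,interpolation=cv2.INTER_CUBIC))
E
```

```text
t 6.48 tcp [0.65 0.02 0.21] [179.94   0.46 179.  ] F [-0.7  0.4  0.4] open 0.0772 grip 0.0
shift [  6.19 -41.76   6.3 ] turn [ -0.32   0.4  -90.99]
```

View pics/s2.png

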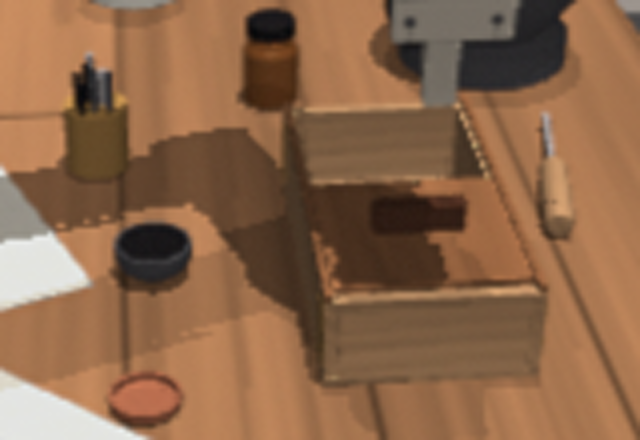

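The cover is fully back: its front edge is at crop (400,180) and the well is open. Next is the ring.

>>> send_rows --plan '[[[0.3,-2,0,0,0,-5],[0.7,-5,0,0,0,-10],[1.1,-8,0,0,0,-15],[1.6,-11,0,0,0,-20],[2.1,-14,0,0,0,-26],[2.5,-17,0,0,0,-32],[3,-20,0,0,0,-38],[3.4,-23,0,0,0,-44]]]' --fingers 1

```text
clock: 7.25
tool_pos: [0.6098, -0.2138, 0.2062]
orientation: [179.9, -0.1, -136.7]
force: [0.4, 0.5, -1.0]
opening: 0.0878
gripper_force: 0.0
```

```bash
python3 go.py .583 -.400 .10 -90; python3 - <<'E'
from h import *
np.set_printoptions(precision=4,suppress=True)
ss=snaps(); H=[hsv(s) for s in ss]
f=[(h[...,1]<60)&(h[...,2]>110) for h in H]
# felt inlay in well, top view only: grey pixels there, projected to z=.006
import sys
m=(H[0][...,1]<90)
ys,xs=np.nonzero(m[150:215,185:240]); print("felt px",len(xs), xs.mean()+185 if len(xs) else 0, ys.mean()+150 if len(xs) else 0)
# weight A side: grey darker than paper
mk=[H[0][...,1]<80,(H[1][...,1]<80)&(H[1][...,2]<205)]
for z in(None,0.): print("wA",*fit(ss,mk,[(353,265),(238,306)],PROF["weight"],z))
cp=[(H[0][...,0]>=0)&False,(H[1][...,0]<=10)]
cv2.imwrite("pics/t3.png",cv2.resize(ss[0]["img"][140:280,180:380,::-1],None,fx=4,fy=4,interpolation=cv2.INTER_CUBIC))
E
```

```text
t 7.25 tcp [ 0.61 -0.21  0.21] [ 179.87   -0.1  -136.71] F [ 0.4  0.5 -1. ] open 0.0878 grip 0.0
shift [ 14.7  -11.73  10.62] turn [  0.16  -0.04 -46.71]
felt px 624 221.64903846153845 176.35416666666666
wA [ 0.3715 -0.3005  0.002 ] [ 0.0773  0.7248  0.5275 -0.0416] [0.9689564876740505, 1.030751697749918]
wA [ 0.3714 -0.2996  0.    ] [-0.2687  0.7492  0.5571  0.3054] [0.9717364165402362, 1.0343291878334777]
```

View pics/t3.png

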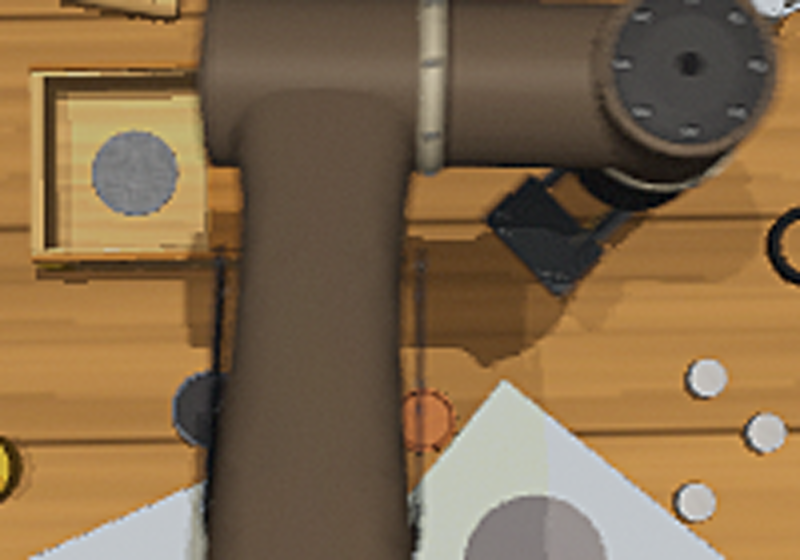

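The top view shows the felt at crop (135,173), i.e. px (213.5,183), and the black ring at the right edge. I'll compute the inlay while moving to the ring.

>>> send_rows --plan '[[[1.8,-1.5,0.5,0,0,-6],[4,-3.2,2,0,0,-12],[6.2,-5,3.5,0,0,-18],[8.4,-6.7,5,0,0,-24],[10.6,-8.5,6.5,0,0,-30],[12.8,-10.2,8,0,0,-36],[14.2,-11.3,9.5,0,0,-42],[14.7,-11.7,10.6,0,0,-46.7]]]'

```text
clock: 8.02
tool_pos: [0.5815, -0.4, 0.0984]
orientation: [179.8, 0.1, -90.2]
force: [-1.2, 1.0, 0.6]
opening: 0.0875
gripper_force: 0.0
```

>>> send_rows --plan '[[[0,0,0,0,0,0],[0,0,0,0,0,0]]]'

```text
clock: 8.18
tool_pos: [0.5826, -0.3979, 0.0999]
orientation: [179.8, 0.1, -90.5]
force: [0.2, 0.4, 0.4]
opening: 0.0878
gripper_force: 0.0
```

```bash
python3 go.py .583 -.400 .009 -90; python3 - <<'E'
from h import *
np.set_printoptions(precision=4,suppress=True)
ss=snaps(); s=ss[0]; H=hsv(s)
c,a=blob(H[...,1]<70,(213,183),16); print("felt px",c,a)
for dr in(0,.6):
    print("inlay",least_squares(lambda p:proj(s,[p[0],p[1],.006])[0]-(c+[0,dr]),[.65,.16]).x)
    g=lambda z:hullc(proj(s,cyl([.655,.16,z],[(.036,0)])))
print(g(.006))
E
```

```text
t 8.18 tcp [ 0.58 -0.4   0.1 ] [179.81   0.07 -90.53] F [0.2 0.4 0.4] open 0.0878 grip 0.0
shift [ 0.22 -0.07  9.09] turn [ 0.19  0.07 -0.53]
felt px [213.2941 182.7743] 387.0
inlay [0.6556 0.1597]
inlay [0.6536 0.1597]
(array([213.1961, 182.9667]), 360.78241547069047)
```

>>> send_rows --plan '[[[0.1,0,1.5,0,0,0],[0.1,0,3.5,0,0,0],[0.1,0,5.5,0,0,0],[0.1,0,7,0,0,0],[0.1,0,8.2,0,0,0],[0.1,0,8.8,0,0,0],[0.1,0,9.0,0,0,0],[0.1,0,9.0,0,0,0]]]'

```text
clock: 8.95
tool_pos: [0.5843, -0.3989, 0.0119]
orientation: [-180.0, -0.0, -90.3]
force: [-0.2, -0.4, 0.6]
opening: 0.0876
gripper_force: 0.0
```

>>> send_rows --plan '[[[0,0,0,0,0,0],[0,0,0,0,0,0],[0,0,0,0,0,0],[0,0,0,0,0,0],[0,0,0,0,0,0],[0,0,0,0,0,0],[0,0,0,0,0,0],[0,0,0,0,0,0]]]' --fingers 0.6

```text
clock: 9.62
tool_pos: [0.5839, -0.3993, 0.0122]
orientation: [-180.0, -0.0, -90.3]
force: [-1.3, 1.2, 5.7]
opening: 0.0637
gripper_force: 29.9
```

>>> send_rows --plan '[[[0,0,-0.5,0,0,0],[0,0,-1.5,0,0,0],[0,0,-3.5,0,0,0],[0,0,-6,0,0,0],[0,0,-8.5,0,0,0],[0,0,-11,0,0,0],[0,0,-13,0,0,0],[0,0,-14,0,0,0]]]'

```text
clock: 10.28
tool_pos: [0.585, -0.3998, 0.1557]
orientation: [-179.8, -0.1, -90.3]
force: [-0.3, -0.0, 0.3]
opening: 0.0637
gripper_force: 30.0
```

>>> send_rows --plan '[[[-1,-0.1,0,0,0,0],[-3,-0.4,0,0,0,0],[-6,-0.8,0,0,0,0],[-9.5,-1.2,0,0,0,0],[-13,-1.7,0,0,0,0],[-16.5,-2.1,0,0,0,0],[-20,-2.6,0,0,0,0],[-23.5,-3,0,0,0,0]]]'

```text
clock: 10.95
tool_pos: [0.6141, -0.1619, 0.1502]
orientation: [179.9, 0.0, -90.3]
force: [1.5, 0.7, -1.6]
opening: 0.0636
gripper_force: 29.9
```

>>> send_rows --plan '[[[-3.5,-0.4,0,0,0,0],[-7,-0.8,0,0,0,0],[-10.5,-1.2,0,0,0,0],[-14,-1.6,0,0,0,0],[-17.5,-2,0,0,0,0],[-21,-2.4,0,0,0,0],[-24.5,-2.8,0,0,0,0],[-27,-3.1,0,0,0,0]]]'

```text
clock: 11.62
tool_pos: [0.6464, 0.1087, 0.1501]
orientation: [179.9, -0.0, -90.2]
force: [0.5, 0.3, -0.1]
opening: 0.0636
gripper_force: 29.9
```

```bash
python3 go.py .654 .1605 .15 -91; python3 - <<'E'
from h import *
ss=snaps()
cv2.imwrite("pics/s4.png",cv2.resize(ss[1]["img"][110:270,220:400,::-1],None,fx=3.5,fy=3.5,interpolation=cv2.INTER_CUBIC))
E
```

```text
t 11.62 tcp [0.65 0.11 0.15] [179.9   -0.01 -90.22] F [ 0.5  0.3 -0.1] open 0.0636 grip 29.9
shift [-5.18 -0.74  0.01] turn [ 0.1  -0.01  0.78]
```

View pics/s4.png

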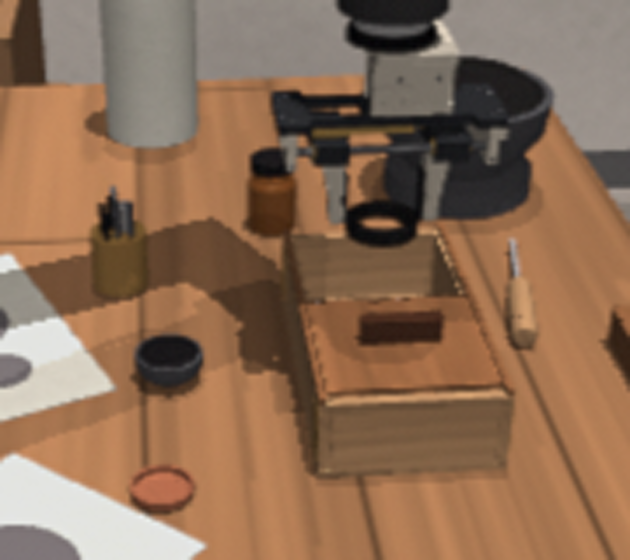

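The side view shows the ring held level at crop (383,222). I'll centre it over the inlay and lower it.

>>> send_rows --plan '[[[-1,-0.1,0,0,0,0.8],[-3,-0.4,0,0,0,0.8],[-4.5,-0.6,0,0,0,0.8],[-5.2,-0.7,0,0,0,0.8],[-5.2,-0.7,1,0,0,0.8],[-5.2,-0.7,2.5,0,0,0.8],[-5.2,-0.7,4,0,0,0.8],[-5.2,-0.7,5,0,0,0.8]]]'

```text
clock: 12.38
tool_pos: [0.6533, 0.1565, 0.0991]
orientation: [179.9, -0.0, -91.1]
force: [0.5, -0.4, -1.3]
opening: 0.0637
gripper_force: 29.9
```

>>> send_rows --plan '[[[0,0,0,0,0,0],[0,0,1.0,0,0,0],[0,0,2,0,0,0],[0,0,3,0,0,0],[0,0,4,0,0,0],[0,0,5,0,0,0],[0,0,6,0,0,0],[0,0,6,0,0,0]]]'

```text
clock: 13.05
tool_pos: [0.6531, 0.157, 0.0387]
orientation: [179.8, -0.1, -91.1]
force: [-0.1, -0.5, -0.9]
opening: 0.0634
gripper_force: 29.9
```

```bash
for i in 1 2 3; do python3 - <<'E'
from plant import ctrl
o=ctrl.get_obs();print(o["clock"],o["tool_pos"].round(4),o["orientation"].round(2),o["force"].round(1),o["joint_pos"].round(2)); ctrl.snapshot("top")
E
done
```

```text
13.05 [0.6531 0.157  0.0387] [ 1.798e+02 -8.000e-02 -9.111e+01] [-0.1 -0.5 -0.9] [ 3.009e+01  2.953e+01 -1.167e+01 -4.000e-02 -4.901e+01 -3.117e+01]
13.1 [0.6537 0.1572 0.04  ] [ 1.7987e+02 -7.0000e-02 -9.1090e+01] [-0.8 -0.6 -0.9] [ 3.009e+01  2.946e+01 -1.160e+01 -1.000e-02 -4.908e+01 -3.117e+01]
13.15 [0.6544 0.1574 0.0409] [ 1.7995e+02 -4.0000e-02 -9.1070e+01] [ 0.3 -0.2 -0.5] [ 3.009e+01  2.941e+01 -1.155e+01  1.000e-02 -4.911e+01 -3.117e+01]
```

>>> send_rows --plan '[[[-0.3,0,0.4,0,0,0],[-0.3,0,0.8,0,0,0],[-0.3,0,1.2,0,0,0],[-0.3,0,1.5,0,0,0],[-0.3,0,1.8,0,0,0],[-0.3,0,1.9,0,0,0],[-0.3,0,2.0,0,0,0],[-0.3,0,2.0,0,0,0]]]'

```text
clock: 13.87
tool_pos: [0.6546, 0.1605, 0.0213]
orientation: [180.0, -0.0, -91.1]
force: [-0.8, 0.2, -0.5]
opening: 0.0636
gripper_force: 30.0
```

>>> send_rows --plan '[[[0,0,0,0,0,0],[0,0,0,0,0,0],[0,0,0,0,0,0]]]'

```text
clock: 14.12
tool_pos: [0.6547, 0.1606, 0.0218]
orientation: [-180.0, 0.0, -91.1]
force: [-0.9, -0.5, -0.6]
opening: 0.0635
gripper_force: 29.9
```

>>> send_rows --plan '[[[0,0,0.1,0,0,0],[0,0,0.2,0,0,0],[0,0,0.25,0,0,0],[0,0,0.25,0,0,0],[0,0,0.25,0,0,0]]]'

```text
clock: 14.53
tool_pos: [0.6546, 0.1605, 0.019]
orientation: [180.0, -0.0, -91.1]
force: [1.4, -0.0, 0.4]
opening: 0.0636
gripper_force: 29.9
```

>>> send_rows --plan '[[[0,0,0,0,0,0],[0,0,0,0,0,0],[0,0,0,0,0,0],[0,0,0,0,0,0],[0,0,0,0,0,0]]]' --fingers 0.84

```text
clock: 14.95
tool_pos: [0.6547, 0.1606, 0.0191]
orientation: [-180.0, 0.0, -91.1]
force: [0.9, -0.4, 0.3]
opening: 0.0737
gripper_force: 0.0
```

>>> send_rows --plan '[[[0,0,-1,0,0,0],[0,0,-3,0,0,0],[0,0,-6,0,0,0],[0,0,-9,0,0,0],[0,0,-12,0,0,0],[0,0,-14,0,0,0],[0,0,-15,0,0,0]]]'

```text
clock: 15.53
tool_pos: [0.6561, 0.161, 0.1739]
orientation: [-179.7, 0.1, -91.1]
force: [1.1, -0.3, 0.7]
opening: 0.0736
gripper_force: 0.0
```

```bash
python3 go.py .4545 .096 .15 -91
```

```text
t 15.53 tcp [0.66 0.16 0.17] [-179.7     0.12  -91.06] F [ 1.1 -0.3  0.7] open 0.0736 grip 0.0
shift [ 6.88 20.05  2.27] turn [-0.3   0.12 -0.06]
```

>>> send_rows --plan '[[[1,2.5,0,0,0,0],[2,5.5,0,0,0,0],[3,8.5,0,0,0,0],[4,11.5,0,0,0,0],[5,14.5,1,0,0,0],[6,17.5,2,0,0,0],[6.9,20,4,0,0,0],[6.9,20,5,0,0,0]]]' --fingers 1

```text
clock: 16.2
tool_pos: [0.4476, 0.0927, 0.1176]
orientation: [179.8, -0.0, -91.2]
force: [-0.9, -0.9, -0.6]
opening: 0.0875
gripper_force: 0.0
```

```bash
python3 - <<'E'
from h import *
np.set_printoptions(precision=4,suppress=True)
ss=snaps(); h=hsv(ss[0])
m=(h[...,2]<60); 
try:
    c,a=blob(m,(213,183),18); print("ring px",c,a, "pred felt-centred", hullc(proj(ss[0],cyl([.654,.1605,.006],PROF["ring"]))))
except Exception as e: print(e)
cv2.imwrite("pics/t5.png",cv2.resize(ss[0]["img"][140:280,170:330,::-1],None,fx=4,fy=4,interpolation=cv2.INTER_CUBIC))
E
python3 go.py .4545 .096 .06 -91
```

```text
ring px [213.1768 182.3941] 330.5 pred felt-centred (array([212.7025, 182.8741]), 324.51324177428614)
t 16.3 tcp [0.45 0.09 0.12] [179.89  -0.06 -91.06] F [0.4 0.1 0.3] open 0.0878 grip 0.0
shift [-0.17 -0.31  5.82] turn [ 0.11 -0.06 -0.06]
```

View pics/t5.png

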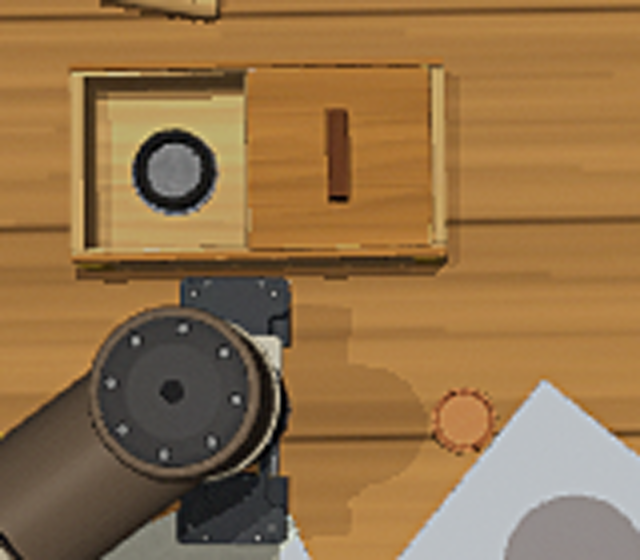

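The ring lies flat, concentric with the felt at crop (174,171). Now for the bowl.

>>> send_rows --plan '[[[-0.2,-0.3,1,0,0,0],[-0.2,-0.3,3,0,0,0],[-0.2,-0.3,5,0,0,0],[-0.2,-0.3,7,0,0,0],[-0.2,-0.3,8.5,0,0,0],[-0.2,-0.3,9.5,0,0,0],[-0.2,-0.3,10.2,0,0,0],[-0.2,-0.3,10.2,0,0,0]]]'

```text
clock: 16.97
tool_pos: [0.4567, 0.0973, 0.0156]
orientation: [179.9, -0.1, -91.1]
force: [-0.4, 0.6, 0.2]
opening: 0.0878
gripper_force: 0.0
```

>>> send_rows --plan '[[[0,0,0,0,0,0],[0,0,0,0,0,0],[0,0,0,0,0,0],[0,0,0,0,0,0],[0,0,0,0,0,0],[0,0,0,0,0,0],[0,0,0,0,0,0],[0,0,0,0,0,0]]]' --fingers 0.5

```text
clock: 17.63
tool_pos: [0.4555, 0.0969, 0.0175]
orientation: [179.9, -0.0, -91.1]
force: [-5.0, 1.5, 5.8]
opening: 0.0626
gripper_force: 30.0
```

>>> send_rows --plan '[[[0,0,-0.4,0,0,0],[0,0,-1.5,0,0,0],[0,0,-3.5,0,0,0],[0,0,-6,0,0,0],[0,0,-8.5,0,0,0],[0,0,-10.5,0,0,0],[0,0,-11.5,0,0,0],[0,0,-12,0,0,0]]]'

```text
clock: 18.3
tool_pos: [0.4571, 0.0977, 0.1391]
orientation: [-179.8, 0.1, -91.1]
force: [0.4, 0.1, -5.0]
opening: 0.0626
gripper_force: 30.0
```

>>> send_rows --plan '[[[-0.3,-1,0,0,0,0],[-1.3,-3.8,0,0,0,0],[-2.4,-7,0,0,0,0],[-3.5,-10.2,0,0,0,0],[-4.5,-13.4,0,0,0,0],[-5.6,-16.6,0,0,0,0],[-6.4,-19,0,0,0,0],[-6.7,-19.8,0,0,0,0]]]'

```text
clock: 18.97
tool_pos: [0.6588, 0.1612, 0.1342]
orientation: [179.9, -0.1, -91.1]
force: [0.7, 0.9, -3.3]
opening: 0.063
gripper_force: 30.0
```

>>> send_rows --plan '[[[0,0,0,0,0,0],[0,0,1,0,0,0],[0,0,2.5,0,0,0],[0,0,4,0,0,0],[0,0,5,0,0,0],[0,0,5.5,0,0,0],[0,0,5.5,0,0,0],[0,0,5.5,0,0,0]]]'

```text
clock: 19.63
tool_pos: [0.6555, 0.1605, 0.0822]
orientation: [180.0, -0.0, -91.1]
force: [0.4, 0.1, -3.8]
opening: 0.0624
gripper_force: 30.0
```

```bash
python3 - <<'E'
from h import *
np.set_printoptions(precision=4,suppress=True)
ss=snaps()
o=ctrl.get_obs();print(o["clock"],o["tool_pos"].round(4),o["orientation"].round(2),o["force"].round(1))
cv2.imwrite("pics/s6.png",cv2.resize(ss[1]["img"][120:250,260:390,::-1],None,fx=4,fy=4,interpolation=cv2.INTER_CUBIC))
E
```

```text
19.7333 [0.6561 0.1608 0.0831] [-179.91    0.04  -91.07] [ 0.8  0.3 -4.2]
```

View pics/s6.png

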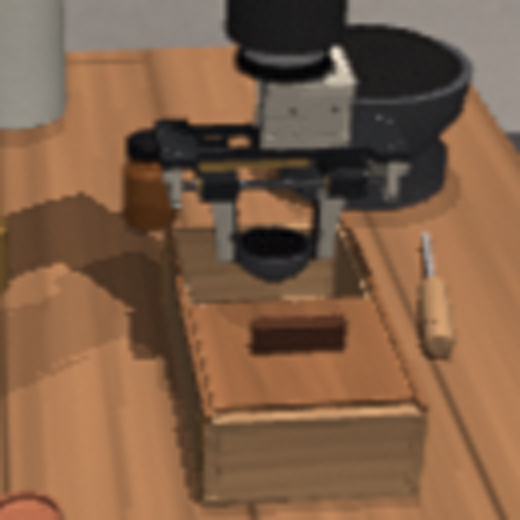

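The bowl is held level above the well at crop (272,250), so I'll lower it into the ring.

>>> send_rows --plan '[[[0,0.1,0.8,0,0,0],[0,0.1,1.8,0,0,0],[0,0.1,2.8,0,0,0],[0,0.1,3.5,0,0,0],[0,0.1,4.0,0,0,0],[0,0.1,4.4,0,0,0],[0,0.1,4.7,0,0,0],[0,0.1,4.8,0,0,0]]]'

```text
clock: 20.4
tool_pos: [0.6545, 0.1605, 0.0334]
orientation: [180.0, -0.0, -91.1]
force: [1.2, -0.1, -4.1]
opening: 0.0626
gripper_force: 30.0
```

>>> send_rows --plan '[[[0,0,0,0,0,0],[0,0,0,0,0,0],[0,0,0,0,0,0]]]'

```text
clock: 20.65
tool_pos: [0.6549, 0.1607, 0.0346]
orientation: [-180.0, 0.0, -91.1]
force: [0.0, 0.4, -3.0]
opening: 0.0634
gripper_force: 30.0
```

>>> send_rows --plan '[[[0,0,0.1,0,0,0],[0,0,0.2,0,0,0],[0,0,0.3,0,0,0],[0,0,0.3,0,0,0],[0,0,0.3,0,0,0]]]'

```text
clock: 21.07
tool_pos: [0.6549, 0.1606, 0.0316]
orientation: [-180.0, 0.0, -91.1]
force: [-1.3, -1.3, 0.2]
opening: 0.0629
gripper_force: 30.0
```

The force went from −3.5 to 0 N at the expected height, so the bowl is seated. Release.

>>> send_rows --plan '[[[0,0,0,0,0,0],[0,0,0,0,0,0],[0,0,0,0,0,0],[0,0,0,0,0,0],[0,0,0,0,0,0]]]' --fingers 0.84

```text
clock: 21.48
tool_pos: [0.6548, 0.1607, 0.0311]
orientation: [-180.0, 0.0, -91.1]
force: [-0.7, -0.4, 0.6]
opening: 0.0732
gripper_force: 0.0
```

>>> send_rows --plan '[[[0,0,-0.6,0,0,0],[0,0,-2,0,0,0],[0,0,-5,0,0,0],[0,0,-8,0,0,0],[0,0,-10,0,0,0],[0,0,-11,0,0,0]]]'

```text
clock: 21.98
tool_pos: [0.6562, 0.1611, 0.1453]
orientation: [-179.7, 0.1, -91.1]
force: [-0.4, 1.3, -0.2]
opening: 0.0737
gripper_force: 0.0
```

```bash
python3 go.py .444 -.0783 .10 -91
```

```text
t 21.98 tcp [0.66 0.16 0.15] [-179.73    0.11  -91.05] F [-0.4  1.3 -0.2] open 0.0737 grip 0.0
shift [24.33 20.79  4.38] turn [-0.27  0.11 -0.05]
```

>>> send_rows --plan '[[[1.5,1.3,0,0,0,0],[4,3.4,0,0,0,0],[7,6,0,0,0,0],[10,8.5,0,0,0,0],[13,11.1,0,0,0,0],[16,13.7,0,0,0,0],[19,16.2,0,0,0,0],[22,18.8,0,0,0,0]]]'

```text
clock: 22.65
tool_pos: [0.4608, -0.057, 0.1409]
orientation: [180.0, 0.0, -91.1]
force: [0.2, -1.1, 0.6]
opening: 0.0736
gripper_force: 0.0
```

>>> send_rows --plan '[[[1.5,1.2,0.5,0,0,0],[2.3,2,2,0,0,0],[2.3,2,3.5,0,0,0],[2.3,2,4.4,0,0,0],[2.3,2,4.4,0,0,0]]]'

```text
clock: 23.07
tool_pos: [0.4408, -0.0787, 0.0955]
orientation: [179.8, -0.0, -91.1]
force: [0.0, 0.3, -0.0]
opening: 0.0738
gripper_force: 0.0
```

```bash
python3 go.py .444 -.0783 .003 -91;  python3 - <<'E'
from h import *
np.set_printoptions(precision=4,suppress=True)
ss=snaps(); h=hsv(ss[0])
c,a=blob((h[...,1]<110)&(h[...,2]<140),(213,183),18); print("ring/bowl px",c,a)
print("pred bowl", hullc(proj(ss[0],cyl([.6556,.1597,.014],PROF["bowl"]))),"ring",hullc(proj(ss[0],cyl([.6556,.1597,.006],PROF["ring"]))))
S=ss[1]["img"][150:280,230:360,::-1];T=ss[0]["img"][150:270,180:310,::-1]
cv2.imwrite("pics/c7.png",cv2.resize(np.hstack([S[:120],T]),None,fx=3,fy=3,interpolation=cv2.INTER_CUBIC))
E
```

```text
t 23.07 tcp [ 0.44 -0.08  0.1 ] [179.83  -0.03 -91.12] F [ 0.   0.3 -0. ] open 0.0738 grip 0.0
shift [-0.06 -0.34  9.25] turn [ 0.17 -0.03 -0.12]
ring/bowl px [213.0827 182.4082] 405.0
pred bowl (array([212.0194, 181.346 ]), 309.94792692852207) ring (array([212.94  , 182.3928]), 324.48022271180525)
```

View pics/c7.png

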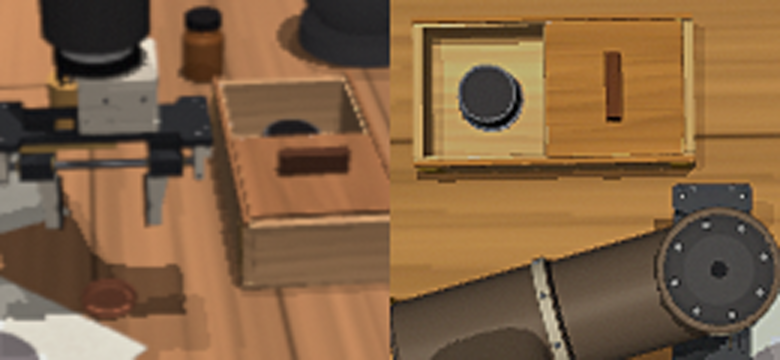

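The bowl sits nested in the ring: its top is at crop (487,93), where I predicted it. The dish is at crop (108,296) under the fingers.

>>> send_rows --plan '[[[-0.1,-0.3,1,0,0,0],[-0.1,-0.3,3,0,0,0],[-0.1,-0.3,5,0,0,0],[-0.1,-0.3,6.8,0,0,0],[-0.1,-0.3,8,0,0,0],[-0.1,-0.3,8.7,0,0,0],[-0.1,-0.3,9.1,0,0,0],[-0.1,-0.3,9.1,0,0,0]]]'

```text
clock: 23.83
tool_pos: [0.4454, -0.0773, 0.0059]
orientation: [180.0, -0.0, -91.1]
force: [0.3, 1.4, 0.6]
opening: 0.0734
gripper_force: 0.0
```

>>> send_rows --plan '[[[0,0,0,0,0,0],[0,0,0,0,0,0],[0,0,0,0,0,0],[0,0,0,0,0,0],[0,0,0,0,0,0],[0,0,0,0,0,0],[0,0,0,0,0,0],[0,0,0,0,0,0]]]' --fingers 0.4

```text
clock: 24.5
tool_pos: [0.4453, -0.0775, 0.0067]
orientation: [-180.0, 0.0, -91.1]
force: [-1.0, 1.1, 6.2]
opening: 0.052
gripper_force: 30.0
```

```bash
python3 go.py .6547 .1606 .05 -91
```

```text
t 24.5 tcp [ 0.45 -0.08  0.01] [-179.96    0.01  -91.07] F [-1.   1.1  6.2] open 0.052 grip 30.0
shift [-24.2  -20.5   -4.32] turn [-0.04  0.01 -0.07]
```

>>> send_rows --plan '[[[0,0,-0.4,0,0,0],[0,0,-1.5,0,0,0],[0,0,-3.5,0,0,0],[0,0,-6,0,0,0],[0,0,-8.5,0,0,0],[0,0,-11,0,0,0],[0,0,-13,0,0,0],[0,0,-13.5,0,0,0]]]'

```text
clock: 25.17
tool_pos: [0.4469, -0.0773, 0.1448]
orientation: [-179.7, 0.1, -91.0]
force: [1.1, -0.1, 0.7]
opening: 0.0513
gripper_force: 30.0
```

>>> send_rows --plan '[[[-1,-0.8,0,0,0,0],[-3,-2.5,0,0,0,0],[-5.5,-4.7,0,0,0,0],[-8,-6.8,0,0,0,0],[-10.5,-8.9,0,0,0,0],[-13,-11,0,0,0,0],[-15.5,-13.1,0,0,0,0],[-18,-15.2,0,0,0,0]]]'

```text
clock: 25.83
tool_pos: [0.6009, 0.1012, 0.1395]
orientation: [179.9, -0.0, -91.1]
force: [0.7, 0.4, -0.4]
opening: 0.0515
gripper_force: 30.0
```

>>> send_rows --plan '[[[-2.5,-2.1,0,0,0,0],[-4.5,-3.8,0,0,0,0],[-5.7,-4.9,0,0,0,0],[-6.2,-5.3,0.5,0,0,0],[-6.2,-5.3,2,0,0,0],[-6.2,-5.3,3.5,0,0,0],[-6.2,-5.3,4.5,0,0,0],[-6.2,-5.3,5,0,0,0]]]'

```text
clock: 26.5
tool_pos: [0.653, 0.1599, 0.0882]
orientation: [179.8, -0.1, -91.1]
force: [-0.8, -0.3, 0.2]
opening: 0.0514
gripper_force: 30.0
```

>>> send_rows --plan '[[[0,0,0,0,0,0],[0,0,0,0,0,0],[0,0,0,0,0,0]]]'

```text
clock: 26.75
tool_pos: [0.6551, 0.1606, 0.0919]
orientation: [-179.9, 0.0, -91.1]
force: [0.1, 0.5, -0.3]
opening: 0.0518
gripper_force: 30.0
```

```bash
python3 go.py .6547 .1606 .0525 -91;  python3 - <<'E'
from h import *
ss=snaps()
cv2.imwrite("pics/s8.png",cv2.resize(ss[1]["img"][130:230,270:390,::-1],None,fx=5,fy=5,interpolation=cv2.INTER_CUBIC))
o=ctrl.get_obs(); print(o["tool_pos"].round(4)); p=o["tool_pos"]+[0,0,-.0067+.012]; print((proj(ss[1],p)-[270,130])*5)
E
```

```text
t 26.75 tcp [0.66 0.16 0.09] [-179.93    0.02  -91.08] F [ 0.1  0.5 -0.3] open 0.0518 grip 30.0
shift [0.01 0.05 3.94] turn [-0.07  0.02 -0.08]
[0.6551 0.1607 0.0921]
[[289.0992408  248.67346819]]
```

View pics/s8.png

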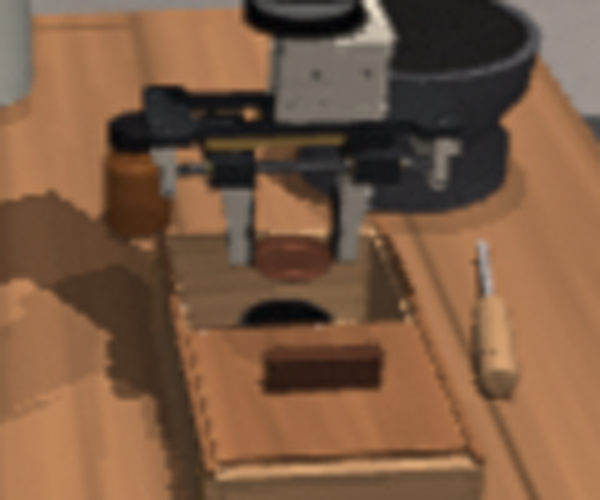

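The dish is held, hollow up, at crop (292,255), with the bowl below at (288,315). Lowering.

>>> send_rows --plan '[[[0,0,0.7,0,0,0],[0,0,1.6,0,0,0],[0,0,2.5,0,0,0],[0,0,3.2,0,0,0],[0,0,3.6,0,0,0],[0,0,3.8,0,0,0],[0,0,3.9,0,0,0],[0,0,3.9,0,0,0]]]'

```text
clock: 27.52
tool_pos: [0.6546, 0.1605, 0.0518]
orientation: [180.0, -0.0, -91.1]
force: [-0.2, -0.4, -0.4]
opening: 0.0519
gripper_force: 30.0
```

>>> send_rows --plan '[[[0,0,0.05,0,0,0],[0,0,0.1,0,0,0],[0,0,0.15,0,0,0],[0,0,0.15,0,0,0]]]'

```text
clock: 27.85
tool_pos: [0.6549, 0.1606, 0.0509]
orientation: [-180.0, 0.0, -91.1]
force: [0.6, -0.2, -0.4]
opening: 0.0511
gripper_force: 30.0
```

>>> send_rows --plan '[[[0,0,0,0,0,0],[0,0,0,0,0,0],[0,0,0,0,0,0],[0,0,0,0,0,0],[0,0,0,0,0,0]]]' --fingers 0.76

```text
clock: 28.27
tool_pos: [0.6546, 0.1606, 0.0506]
orientation: [-180.0, 0.0, -91.1]
force: [-0.2, -0.4, 0.2]
opening: 0.0666
gripper_force: 0.0
```

>>> send_rows --plan '[[[0,0,-0.6,0,0,0],[0,0,-2,0,0,0],[0,0,-4.5,0,0,0],[0,0,-7,0,0,0],[0,0,-8.5,0,0,0],[0,0,-9,0,0,0]]]'

```text
clock: 28.77
tool_pos: [0.6562, 0.1611, 0.1446]
orientation: [-179.7, 0.1, -91.1]
force: [0.7, 0.2, 1.2]
opening: 0.0666
gripper_force: 0.0
```

```bash
python3 go.py .3714 -.3 .10 -91
```

```text
t 28.77 tcp [0.66 0.16 0.14] [-179.72    0.11  -91.06] F [0.7 0.2 1.2] open 0.0666 grip 0.0
shift [46.64 27.65  4.23] turn [-0.28  0.11 -0.06]
```

>>> send_rows --plan '[[[1.5,0.9,0,0,0,0],[4.5,2.7,0,0,0,0],[8,4.7,0,0,0,0],[11.5,6.8,0,0,0,0],[15,8.9,0,0,0,0],[18.5,11,0,0,0,0],[22,13,0,0,0,0],[25.5,15.1,0,0,0,0]]]'

```text
clock: 29.43
tool_pos: [0.4973, -0.0929, 0.1404]
orientation: [180.0, 0.0, -91.1]
force: [1.1, -1.5, 0.2]
opening: 0.0668
gripper_force: 0.0
```

>>> send_rows --plan '[[[3.5,2.1,0,0,0,0],[7,4.1,0,0,0,0],[10.5,6.2,0,0,0,0],[14,8.3,0,0,0,0],[17.5,10.4,0,0,0,0],[20,11.9,1,0,0,0],[21.1,12.5,2.5,0,0,0],[21.1,12.5,4.2,0,0,0]]]'

```text
clock: 30.1
tool_pos: [0.3685, -0.3022, 0.0985]
orientation: [-179.9, -0.0, -91.3]
force: [0.1, -0.0, 0.1]
opening: 0.0665
gripper_force: 0.0
```

>>> send_rows --plan '[[[0,0,0,0,0,0],[0,0,0,0,0,0],[0,0,0,0,0,0]]]'

```text
clock: 30.35
tool_pos: [0.3704, -0.3001, 0.0992]
orientation: [-180.0, -0.0, -91.0]
force: [0.2, -0.8, 0.5]
opening: 0.0667
gripper_force: 0.0
```

```bash
python3 go.py .3714 -.3 .0115 -91;  python3 - <<'E'
from h import *
np.set_printoptions(precision=4,suppress=True)
ss=snaps()
S=ss[1]["img"][270:350,200:310,::-1];T=ss[0]["img"][140:220,180:290,::-1]
cv2.imwrite("pics/c9.png",cv2.resize(np.hstack([S,T]),None,fx=3.6,fy=3.6,interpolation=cv2.INTER_CUBIC))
f=lambda s,p,o:(proj(s,p)-o)*3.6
print("pred dish rim top",f(ss[0],[.6556,.1597,.056],[180,140])+[396,0],"bowl top",f(ss[0],[.6556,.1597,.044],[180,140])+[396,0], "weight top side",f(ss[1],[.3714,-.3,.022],[200,270]))
E
```

```text
t 30.35 tcp [ 0.37 -0.3   0.1 ] [-179.99   -0.02  -91.04] F [ 0.2 -0.8  0.5] open 0.0667 grip 0.0
shift [-0.01 -0.1   8.77] turn [-0.01 -0.02 -0.04]
pred dish rim top [[508.8056 145.9886]] bowl top [[510.53   147.9483]] weight top side [[137.3656 117.142 ]]
```

View pics/c9.png

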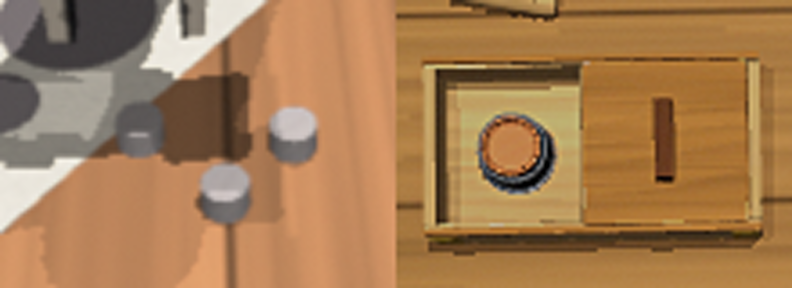

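The dish sits centred on the bowl, rim at crop (511,147). The chosen weight is at crop (138,125) under the fingers.

>>> send_rows --plan '[[[0,-0.1,1,0,0,0],[0,-0.1,3,0,0,0],[0,-0.1,5,0,0,0],[0,-0.1,6.6,0,0,0],[0,-0.1,7.8,0,0,0],[0,-0.1,8.4,0,0,0],[0,-0.1,8.7,0,0,0],[0,-0.1,8.7,0,0,0]]]'

```text
clock: 31.12
tool_pos: [0.3712, -0.3, 0.0117]
orientation: [180.0, -0.0, -91.0]
force: [0.2, 0.1, -0.5]
opening: 0.0667
gripper_force: 0.0
```

>>> send_rows --plan '[[[0,0,0,0,0,0],[0,0,0,0,0,0],[0,0,0,0,0,0],[0,0,0,0,0,0],[0,0,0,0,0,0],[0,0,0,0,0,0],[0,0,0,0,0,0],[0,0,0,0,0,0]]]' --fingers 0.2

```text
clock: 31.78
tool_pos: [0.371, -0.3002, 0.0118]
orientation: [-180.0, -0.0, -91.1]
force: [-0.3, 0.2, 2.5]
opening: 0.0308
gripper_force: 30.0
```

>>> send_rows --plan '[[[0,0,0,0,0,0],[0,0,0,0,0,0],[0,0,0,0,0,0],[0,0,0,0,0,0],[0,0,0,0,0,0]]]'

```text
clock: 32.2
tool_pos: [0.371, -0.3002, 0.0118]
orientation: [-180.0, -0.0, -91.1]
force: [-1.1, 2.1, 4.8]
opening: 0.0306
gripper_force: 30.0
```

>>> send_rows --plan '[[[0,0,-0.4,0,0,0],[0,0,-1.5,0,0,0],[0,0,-3.5,0,0,0],[0,0,-6,0,0,0],[0,0,-8.5,0,0,0],[0,0,-11,0,0,0],[0,0,-13,0,0,0],[0,0,-13.5,0,0,0]]]'

```text
clock: 32.87
tool_pos: [0.3722, -0.3008, 0.1498]
orientation: [-179.7, -0.1, -91.1]
force: [1.9, -0.6, -1.9]
opening: 0.0306
gripper_force: 30.0
```

>>> send_rows --plan '[[[-1.2,-0.7,0,0,0,0],[-3.6,-2.1,0,0,0,0],[-6.8,-4,0,0,0,0],[-10,-5.9,0,0,0,0],[-13.2,-7.8,0,0,0,0],[-16.4,-9.7,0,0,0,0],[-19.6,-11.6,0,0,0,0],[-22.8,-13.5,0,0,0,0]]]'

```text
clock: 33.53
tool_pos: [0.51, -0.073, 0.1457]
orientation: [179.9, 0.0, -91.1]
force: [0.5, -1.0, -1.4]
opening: 0.0305
gripper_force: 30.0
```

>>> send_rows --plan '[[[-3.2,-1.9,0,0,0,0],[-6.4,-3.8,0,0,0,0],[-9.6,-5.6,0,0,0,0],[-12.8,-7.5,0,0,0,0],[-16,-9.4,0,0,0,0],[-19.2,-11.3,0,0,0,0],[-22,-13,0,0,0,0],[-23.6,-13.9,0,0,0,0]]]'

```text
clock: 34.2
tool_pos: [0.6545, 0.1615, 0.1446]
orientation: [179.9, -0.0, -91.0]
force: [-0.3, -0.5, -0.4]
opening: 0.0307
gripper_force: 30.0
```

>>> send_rows --plan '[[[0,0,0,0,0,0],[0,0,0.5,0,0,0],[0,0,1.8,0,0,0],[0,0,3.2,0,0,0],[0,0,4.2,0,0,0],[0,0,4.6,0,0,0],[0,0,4.6,0,0,0],[0,0,4.6,0,0,0]]]'

```text
clock: 34.87
tool_pos: [0.6536, 0.1581, 0.1007]
orientation: [180.0, -0.0, -91.1]
force: [0.3, -0.3, -0.1]
opening: 0.0305
gripper_force: 30.0
```

```bash
python3 - <<'E'
from h import *
np.set_printoptions(precision=4,suppress=True)
ss=snaps(); o=ctrl.get_obs(); print(o["clock"],o["tool_pos"],o["orientation"],o["force"],o["opening"])
S=ss[1]["img"][130:230,270:390,::-1]
cv2.imwrite("pics/s10.png",cv2.resize(S,None,fx=5,fy=5,interpolation=cv2.INTER_CUBIC))
E
python3 go.py .6549 .1605 .0605 -91
```

```text
34.9667 [0.654  0.1586 0.1014] [-179.931     0.0275  -91.0851] [ 0.15    0.4871 -1.2179] 0.03076276343761465
t 34.97 tcp [0.65 0.16 0.1 ] [-179.93    0.03  -91.09] F [ 0.1  0.5 -1.2] open 0.0308 grip 30.0
shift [-0.19 -0.08  4.09] turn [-0.07  0.03 -0.09]
```

View pics/s10.png

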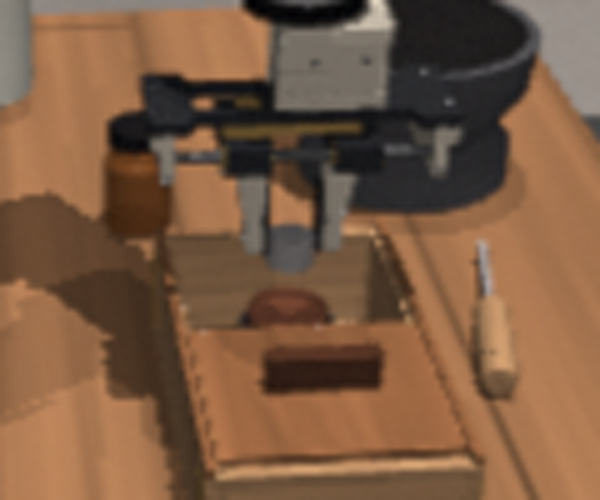

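The weight hangs upright at crop (291,250), over the dish at (288,305). Lowering it into the dish.

>>> send_rows --plan '[[[-0.2,-0.1,0.7,0,0,0],[-0.2,-0.1,1.6,0,0,0],[-0.2,-0.1,2.5,0,0,0],[-0.2,-0.1,3.2,0,0,0],[-0.2,-0.1,3.6,0,0,0],[-0.2,-0.1,3.9,0,0,0],[-0.2,-0.1,4,0,0,0],[-0.2,-0.1,4,0,0,0]]]'

```text
clock: 35.63
tool_pos: [0.6546, 0.1605, 0.0603]
orientation: [180.0, -0.0, -91.1]
force: [0.3, 0.6, -1.2]
opening: 0.0302
gripper_force: 30.0
```

>>> send_rows --plan '[[[0,0,0.05,0,0,0],[0,0,0.1,0,0,0],[0,0,0.1,0,0,0],[0,0,0.1,0,0,0]]]'

```text
clock: 35.97
tool_pos: [0.6547, 0.1606, 0.0599]
orientation: [-180.0, 0.0, -91.1]
force: [0.4, 0.5, -1.6]
opening: 0.0306
gripper_force: 30.0
```

Target contact is 0.0588, so I'll go about 1 mm lower and then release.

>>> send_rows --plan '[[[0,0,0.05,0,0,0],[0,0,0.1,0,0,0],[0,0,0.1,0,0,0],[0,0,0.1,0,0,0]]]'

```text
clock: 36.3
tool_pos: [0.6548, 0.1605, 0.0589]
orientation: [-180.0, 0.0, -91.1]
force: [-0.0, -0.9, 0.6]
opening: 0.0307
gripper_force: 30.0
```

>>> send_rows --plan '[[[0,0,0,0,0,0],[0,0,0,0,0,0],[0,0,0,0,0,0],[0,0,0,0,0,0],[0,0,0,0,0,0]]]' --fingers 0.55

```text
clock: 36.72
tool_pos: [0.6547, 0.1606, 0.0586]
orientation: [-180.0, 0.0, -91.1]
force: [0.3, 0.1, 0.0]
opening: 0.0475
gripper_force: 0.0
```

>>> send_rows --plan '[[[0,0,-0.6,0,0,0],[0,0,-2,0,0,0],[0,0,-4.5,0,0,0],[0,0,-7,0,0,0],[0,0,-8.5,0,0,0],[0,0,-9,0,0,0]]]'

```text
clock: 37.22
tool_pos: [0.6562, 0.1611, 0.1525]
orientation: [-179.7, 0.1, -91.1]
force: [0.0, 0.1, 0.7]
opening: 0.0479
gripper_force: 0.0
```

>>> send_rows --plan '[[[3,0.1,0,0,0,7],[6,0.1,0,0,0,14],[9,0.1,0,0,0,21],[12,0.1,0,0,0,28],[14,0.2,0,0,0,35],[14,0.2,0,0,0,42],[14,0.2,0,0,0,49],[14,0.2,0,0,0,56]]]'

```text
clock: 37.88
tool_pos: [0.6496, 0.0198, 0.1482]
orientation: [180.0, -0.0, -147.5]
force: [0.4, 0.1, 0.6]
opening: 0.0481
gripper_force: 0.0
```

```bash
python3 go.py .6518 .020 .15 -181
```

```text
t 37.88 tcp [0.65 0.02 0.15] [ 179.98   -0.03 -147.5 ] F [0.4 0.1 0.6] open 0.0481 grip 0.0
shift [-0.2  -0.1  -0.18] turn [ 0.01 -0.04 33.5 ]
```

>>> send_rows --plan '[[[-0.2,-0.1,0,0,0,7],[-0.2,-0.1,0,0,0,14],[-0.2,-0.1,0,0,0,21],[-0.2,-0.1,0,0,0,28],[-0.2,-0.1,0,0,0,33.5],[-0.2,-0.1,0,0,0,33.5],[-0.2,-0.1,0,0,0,33.5]]]' --fingers 0.6

```text
clock: 38.47
tool_pos: [0.6519, 0.0208, 0.1482]
orientation: [-180.0, -0.0, 179.6]
force: [-0.2, 0.2, -0.9]
opening: 0.0525
gripper_force: 0.0
```

```bash
python3 go.py .6518 .020 .0875 -181; python3 - <<'E'
from h import *
np.set_printoptions(precision=1,suppress=True)
ss=snaps()
S=ss[1]["img"][130:230,270:370,::-1];T=ss[0]["img"][140:240,180:280,::-1]
cv2.imwrite("pics/c11.png",cv2.resize(np.hstack([S,T]),None,fx=4,fy=4,interpolation=cv2.INTER_CUBIC))
f=lambda s,p,o:(proj(s,p)-o)*4
for z in(.056,.069): print(z,f(ss[0],[.6556,.1597,z],[180,140])+[400,0],f(ss[1],[.6556,.1597,z],[270,130]))
E
```

```text
t 38.47 tcp [0.65 0.02 0.15] [-179.99   -0.04  179.59] F [-0.2  0.2 -0.9] open 0.0525 grip 0.0
shift [ 0.01 -0.08  6.07] turn [-0.01 -0.04  0.59]
0.056 [[525.3 162.2]] [[229.7 243.6]]
0.069 [[523.2 159.8]] [[230.4 229.9]]
```

View pics/c11.png

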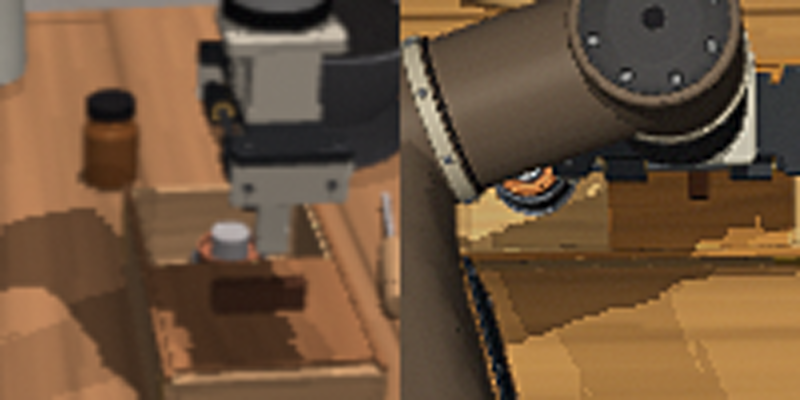

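I have now used one picture more than the 14 allowed, so from here I'll check by numbers only. This one shows the weight's top at crop (231,231), against a predicted (230,230). It stands upright and centred in the dish. Now I'll shut the cover.

>>> send_rows --plan '[[[0,-0.1,1,0,0,0.6],[0,-0.1,2.5,0,0,0.6],[0,-0.1,4,0,0,0.6],[0,-0.1,5.2,0,0,0.6],[0,-0.1,5.8,0,0,0.6],[0,-0.1,6,0,0,0.6],[0,-0.1,6,0,0,0.6]]]'

```text
clock: 39.15
tool_pos: [0.652, 0.0198, 0.088]
orientation: [-180.0, -0.1, 178.8]
force: [0.4, 0.5, 0.5]
opening: 0.0526
gripper_force: 0.0
```

>>> send_rows --plan '[[[0,0,0,0,0,0],[0,0,0,0,0,0],[0,0,0,0,0,0],[0,0,0,0,0,0],[0,0,0,0,0,0],[0,0,0,0,0,0],[0,0,0,0,0,0],[0,0,0,0,0,0]]]' --fingers 0

```text
clock: 39.82
tool_pos: [0.6523, 0.0203, 0.0888]
orientation: [180.0, 0.0, 178.9]
force: [-0.6, 2.3, 1.8]
opening: 0.0154
gripper_force: 30.0
```

>>> send_rows --plan '[[[0,0,0,0,0,0],[0,0,0,0,0,0],[0,0,0,0,0,0],[0,0,0,0,0,0]]]'

```text
clock: 40.15
tool_pos: [0.6523, 0.0203, 0.0888]
orientation: [180.0, 0.0, 178.8]
force: [-1.7, 5.1, 3.1]
opening: 0.0162
gripper_force: 30.0
```

>>> send_rows --plan '[[[0,0.5,0,0,0,0],[0,1.5,0,0,0,0],[0,2.7,0,0,0,0],[0,3.9,0,0,0,0],[0,5.1,0,0,0,0],[0,6.3,0,0,0,0],[0,7.5,0,0,0,0],[0,8.5,0,0,0,0]]]'

```text
clock: 40.82
tool_pos: [0.6522, 0.1055, 0.0887]
orientation: [-179.9, -0.2, 178.8]
force: [-8.9, -1.5, 9.7]
opening: 0.0157
gripper_force: 30.0
```

>>> send_rows --plan '[[[0,1.0,0,0,0,0],[0,2.0,0,0,0,0],[0,3,0,0,0,0],[0,3.8,0,0,0,0],[0,4.5,0,0,0,0],[0,5.0,0,0,0,0],[0,5.3,0,0,0,0],[0,5.3,0,0,0,0]]]'

```text
clock: 41.48
tool_pos: [0.6522, 0.1586, 0.0887]
orientation: [-179.9, -0.3, 178.9]
force: [-13.5, 2.0, 11.7]
opening: 0.0161
gripper_force: 30.0
```

>>> send_rows --plan '[[[0.1,0.2,0,0,0,0],[0.2,0.3,0,0,0,0],[0.2,0.4,0,0,0,0],[0.2,0.4,0,0,0,0]]]'

```text
clock: 41.82
tool_pos: [0.6521, 0.1624, 0.0888]
orientation: [-179.9, -0.1, 178.8]
force: [-4.9, -0.5, 8.1]
opening: 0.016
gripper_force: 30.0
```

>>> send_rows --plan '[[[0,0.1,0,0,0,0],[0,0.2,0,0,0,0],[0,0.3,0,0,0,0],[0,0.3,0,0,0,0]]]'

```text
clock: 42.15
tool_pos: [0.6521, 0.1625, 0.0888]
orientation: [-179.7, -0.2, 178.8]
force: [-3.0, -11.1, 7.4]
opening: 0.0155
gripper_force: 30.0
```

The cover hits its stop: 11 N after 142 mm of travel. Release and withdraw.

>>> send_rows --plan '[[[0,0,0,0,0,0],[0,-0.1,0,0,0,0],[0,-0.1,0,0,0,0],[0,-0.1,0,0,0,0],[0,-0.1,0,0,0,0],[0,-0.1,0,0,0,0]]]' --fingers 0.6

```text
clock: 42.65
tool_pos: [0.6532, 0.1643, 0.0884]
orientation: [180.0, -0.0, 178.8]
force: [0.3, 0.0, -0.8]
opening: 0.0493
gripper_force: 0.0
```

>>> send_rows --plan '[[[0,0,-1,0,0,0],[0,0,-4,0,0,0],[0,0,-7,0,0,0],[0,0,-10,0,0,0],[0,0,-12,0,0,0],[0,0,-12,0,0,0]]]'

```text
clock: 43.15
tool_pos: [0.6557, 0.1647, 0.2154]
orientation: [179.8, 0.5, 178.9]
force: [0.8, 0.3, 0.8]
opening: 0.0524
gripper_force: 0.0
```

>>> send_rows --plan '[[[0,-3,0,0,0,0],[0,-7,0,0,0,0],[0,-11,0,0,0,0],[0,-15,0,0,0,0],[0,-19,0,0,0,0],[0,-23,0,0,0,0],[0,-27,0,0,0,0],[0,-30,0,0,0,0]]]'

```text
clock: 43.82
tool_pos: [0.6464, -0.1389, 0.2091]
orientation: [-180.0, 0.0, 178.8]
force: [0.8, -0.3, -1.0]
opening: 0.0522
gripper_force: 0.0
```

>>> send_rows --plan '[[[0,-2,0,0,0,0],[0,-5,0,0,0,0],[0,-8,0,0,0,0],[0,-10,0,0,0,0],[0,-10,0,0,0,0],[0,-10,0,0,0,0]]]'

```text
clock: 44.32
tool_pos: [0.6445, -0.2372, 0.2085]
orientation: [180.0, -0.0, 178.7]
force: [-0.6, 1.2, 0.7]
opening: 0.0528
gripper_force: 0.0
```

```bash
python3 go.py; python3 - <<'E'
from h import *
np.set_printoptions(precision=1,suppress=True)
s=ctrl.snapshot("top"); h=hsv(s); t0=cv2.imread("pics/top0.png")
f=(h[...,2]<110)
c,a=blob(f,(210,180),14); print("grip px",c,a,"pred shut",proj(s,[.6545,.1605,.104]),"pred from case fit",proj(s,[.655,.1585,.104]))
d=np.abs(s["img"][...,::-1].astype(int)-t0).max(2)
for n,(x,y,r) in dict(jar=(139,206,12),tin=(174,257,12),case=(235,181,60)).items():
    k=np.zeros(d.shape,np.uint8); cv2.circle(k,(x,y),r,1,-1); print(n,"changed px",((d>40)&(k>0)).sum())
E
```

```text
t 44.32 tcp [ 0.64 -0.24  0.21] [179.99  -0.02 178.69] F [-0.6  1.2  0.7] open 0.0528 grip 0.0
grip px [209.5 179.3] 141.0 pred shut [[209.1 178.6]] pred from case fit [[209.7 178.5]]
jar changed px 0
tin changed px 0
case changed px 5055
```

```bash
python3 -c "
from plant import ctrl
print(ctrl.close_job())"
```

```text
the job is handed in; nothing more can be done
None
```

The job was handed in at about 44 s. The ring, bowl, dish and weight are stacked in the case and the cover is shut against its stop, with the jar and punch tin unmoved. I viewed 15 pictures, one over the limit of 14.

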